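# Index the candle-mould turntable one station

### The job

Bring the mould turntable on to its next station: wind the handwheel clockwise (seen from above) until the next saw tooth on the rim has just gone past the spring pawl, then wind back until that tooth's square face sits snugly on the pawl, feeling for it so that the pawl is not strained. Leave it seated like that and swing the clamp lever all the way over towards the turntable to lock it; leave the loose things around the machine where they are.

Things in the scene. Friction and masses are not known exactly. Their poses are not given: they have to be found in the camera images.
- machine: Steel bed 160 x 520 x 16 mm fixed to the bench, long along its y axis; origin on the bench, z up. Parts in machine (x, y) mm: handwheel axis (0, -150), on a gearbox; turntable axis (0, 130); clamp lever between them on the robot's side; pawl (0, 237), an upright 10 mm roller on a radial spring. The pawl's stand was clamped by hand, up to 12 mm off along x either way, which is not measured.
- wheel_center (a point): On the axis of the aluminium handwheel (104 mm across, 12 mm thick), level with its upper face, 100 mm above the bench. It does not move when the wheel turns.
- wheel_handle (a point): On the axis of the upright black handle of the handwheel, a plain cylinder 20 mm in diameter that rises 47 mm above the wheel's face and spins freely on its pin, 38 mm from the wheel's axis. The point is 25 mm above the wheel's face (22 mm below the handle's top).
- handwheel (a joint): Handwheel angle in rad, growing clockwise seen from above. A worm turns the table, also clockwise, by 1/12 of it, no play. Drag 0.28 N m either way (about 7 N at the handle): it stays where it is left. Starts between 1.5 and 7.5. The next tooth's square face passes the pawl at 18.0 if the pawl is in place, 16.6 to 19.4 as its stand is off; the tooth after would come 18.85 later.
- clamp (a joint): Angle of the clamp lever in rad: 0 open (lever leaning towards the handwheel), 1.05 fully over towards the turntable (clamped, end stop). Turns clockwise seen from above about an upright pivot; drag about 1.7 N at its knob; it stays where it is left. Starts between 0 and 0.12.
- clamp_knob (a point): Centre of the top of the black upright knob (16 mm thick, top 99 mm above the bench, rising 35 mm over the bar) at the free end of the clamp lever. The knob is pushed sideways.
- clamp_pivot (a point): On the pivot axis of the clamp lever, on top of its hub, 64 mm above the bench; the knob's axis is 70 mm from it, on the robot's side.
- bowl: Loose steel bowl 150 mm across, 55 mm high, origin under its centre; leave alone.
- candle: Loose ivory pillar candle 64 mm across, 110 mm tall, origin under its centre; leave alone.
- mould_block: Loose wooden mould block 70 x 70 x 120 mm, origin under its centre; leave alone.
- scraper: Loose flat scraper lying on the bench; leave alone.
- turntable: Disc 200 mm across, 84 mm above the bench, origin on its axis, with four moulds and four saw teeth on the rim. Wound clockwise, the pawl rides up a ramp and snaps in behind the tooth; wound back, the square face meets the pawl, which yields 15 N per mm. Snug is about 18 N at the tooth (5 to 30 good, over 45 strains it): each 4.3 N there adds 1 N along the handle's path to the drag of winding freely.

How it is judged (in metres and radians):
On the way, in this order (a step that is already met when the one before it is completed fails the run):
1. the next tooth rests snugly on the pawl, the clamp lever still open (value of joint handwheel between 16.2 and 19.5 rad and contact force between turntable and anything else between 5 and 32 N and value of joint clamp below 0.3 rad), for 0.3 s.
2. the clamp lever is swung over (value of joint clamp above 0.9 rad), for 0.1 s.
At the end, for the whole second after the job is handed in: The next tooth (handwheel at 16.2 to 19.5 rad) presses on the pawl with 5 to 32 N, the clamp lever stands at 0.9 rad or more, and the handwheel is at rest (value of joint handwheel between 16.2 and 19.5 rad and contact force between turntable and anything else between 5 and 32 N and value of joint clamp above 0.9 rad and velocity of joint handwheel between -0.05 and 0.05 rad/s); the robot touches nothing.
It fails at once if the pawl is strained or the turntable is struck: more than 45 N on it (contact force between turntable and anything else above 45 N).
It fails at once if the table is wound on past the station, the handwheel beyond 27 rad (value of joint handwheel above 27 rad).
It fails at once if a loose thing beside the machine is moved by more than 30 mm (distance of any of bowl, candle, mould_block, scraper from where it was at the start of the episode above 0.03 m).
It also fails if it takes over 72 s, if anything falls off the work surface, if the arm or the gripper's body presses on something with over 40 N, if the wrist force passes 120 N, or if a joint passes its speed limit or range.

### The arm

A 6-joint arm with a two-finger parallel gripper is mounted at the origin on the work surface. World frame = base frame: x ahead of the robot, y to its left, z up, the work surface at z = 0. Lengths are in m, angles in degrees, forces in N, time in s.
With the tool pointing down it reaches from about 0.25 to 0.725 m from the base axis. Payload 9.7 kg.
Tool frame: the origin (TCP) lies at the very end of the fingers, on their centre line; the grasp point (between the pads) lies 19 mm behind it (bot.grip_depth is the distance from the TCP to the grasp point, in m); z points along the fingers, y is the direction in which the jaws open and shut (so a half turn about z gives the same grasp; the last joint's range is limited). The gripper opens to 85 mm and grips with 20 to 120 N. Pads are 22 mm wide; open, the fingers measure 114 mm over their backs; the gripper's body (76 mm by 85 mm) begins 54 mm behind the grasp point. The pads swing forward as they close: fully open they stand 13 mm farther back than shut.
Start: joints at [73.109, 4.979, 10.078, 95.1, 0, 90], TCP at [0.16, 0.526, 0.231] pointing down, gripper open.
Joint ranges: [-179.16, 179.16], [-48.56, 103.87], [-65.8, 70.77], [-126.05, 130.52], [-82.76, 87.17], [-180, 180]. Speed limits (degrees/s): [127.2, 127.2, 147.25, 180, 180, 180].

### API

Orientations are given as [roll, pitch, yaw] about the fixed x, y, z axes, in that order (R = Rz(yaw) Ry(pitch) Rx(roll)).
In Python, from workcell import bot, viewer gives the robot as it stands.
- The arm moves only by the tool arm_command, never from a script. Its argument "motion" is a list of rows, each a list of 3 entries, a list of its own where there are three numbers: the opening, from 0 (shut) to 1 (fully open), then the shift along the tool's x, y, z in units of 60 mm (1.0 is 60 mm), then the turn, a rotation vector about the tool's x, y, z in units of 6 degrees (1.0 is 6 degrees). A call has 1 to 12 rows; each row shifts and turns the commanded pose from where the row before left it, along the tool's axes as they then stand; what a row does not reach is not made up. A row lasts 1/8 s, in which the tool goes at most 62.5 mm and 10.7 degrees, less where a joint would pass 70% of its speed; a pose out of reach is approached as far as the arm can. A call is refused whole if a number of a shift passes 1 or a number of a turn 1, either way. A call with a gripper value outside its range is refused whole. The fingers move at their own pace and stop on an object; "newtons" is the grip in N (left out, the last holds). Time passes only in rows, so rows that do not move let the fingers close. It gives the time, the measured TCP pose, the force and the opening at its end, in the units of the state.
- bot.get_obs(): the state, without advancing time (a new reading comes with each control period).
- viewer.camera(name): name is "side" or "top"; returns the picture (400x640x3 uint8, blue, green, red); there is no depth.
- viewer.calibration(name): a dict with "fx", "fy", "cx", "cy" (pixels), "T" (4x4, takes a point from camera to world coordinates). Camera axes: x right, y down, z forward; pixel columns grow to the right and rows downward; lengths in m; the calibration is good to about 2 mm. A picture is of the moment at which its call begins. calibration takes no time and is no camera call.
- bot.job_done(): hands the job in, once; it reports no verdict.
The state is a dict: "time": time; "q": joint angles; "qd": joint speeds; "joint_efforts": joint torques, N m; "ee_pos": TCP position; "tcp_rot": TCP orientation; "wrist_force": force on the tool from outside, world axes, zero at the start; "torque": the same for the moment, N m; "opening": finger opening in m.
Only numpy, scipy, OpenCV 4.12 (cv2) and the standard library are available. Lean on these libraries where they do the work, as an engineer would, in place of code of your own. Each camera call takes 0.05 s, during which the arm holds its last target.

## Working session

There is one attempt and no reset: what is moved stays moved. The work goes in short steps, Python scripts to look and compute and a tool call to move; the robot and the scene stay as the last step left them, time stands still between calls to the robot, and variables do not carry over. Pictures are saved under pics/ and viewed, and the job is handed in when it is done.

Besides the shell and the picture viewer there is one more tool, called after "Call:" as a command line: name --argument value ..., lists and objects as JSON in quotes. arm_command: Moves the arm, as the interface text tells. Its arguments: {"type":"object","properties":{"motion":{"type":"array"},"newtons":{"type":"number"}},"required":["motion"]}

```bash
mkdir -p pics; ls
python3 - <<'E'
from workcell import bot, viewer
import cv2
print(bot.get_obs())
for n in("side","top"):
    cv2.imwrite(f"pics/{n}0.png",viewer.camera(n)); print(n,viewer.calibration(n))
print(bot.grip_depth)
E
```

```text
pics
{'time': 0.0, 'q': array([ 7.31098461e+01,  5.01299745e+00,  1.00330978e+01,  9.50998355e+01,
       -1.85255132e-03,  9.00026872e+01]), 'qd': array([-0.00081455,  0.00865071,  0.08299224,  0.0460103 ,  0.00677242,
       -0.02703986]), 'joint_efforts': array([ 2.08423662e-03, -5.20382416e+01,  4.64810157e+01,  1.62127521e-02,
        2.07078656e-04,  1.29349894e-05]), 'ee_pos': array([0.15973562, 0.52604511, 0.23055272]), 'tcp_rot': array([-1.79920265e+02,  1.85628910e-03,  1.63107162e+02]), 'wrist_force': array([ 0.36387388, -0.39601054, -0.05053134]), 'torque': array([-0.05548669, -0.03608533,  0.02297367]), 'opening': 0.0855578943310464}
side {'fx': 393.199389510318, 'fy': 393.199389510318, 'cx': 316.6889697489437, 'cy': 198.24163950468795, 'T': array([[-0.99974791, -0.0037959 ,  0.02212915,  0.45422058],
       [-0.01955723,  0.63134265, -0.77525736,  0.82919993],
       [-0.01102828, -0.77549471, -0.63125773,  0.75060769],
       [ 0.        ,  0.        ,  0.        ,  1.        ]])}
top {'fx': 374.3658267473492, 'fy': 374.3658267473492, 'cx': 318.3191004132498, 'cy': 198.64407323480134, 'T': array([[-0.02959941, -0.99808926,  0.05423746,  0.41319409],
       [-0.99955157,  0.02980144,  0.00291969,  0.01502517],
       [-0.00453047, -0.05412672, -0.9985238 ,  1.24760014],
       [ 0.        ,  0.        ,  0.        ,  1.        ]])}
0.0187
```

View pics/side0.png

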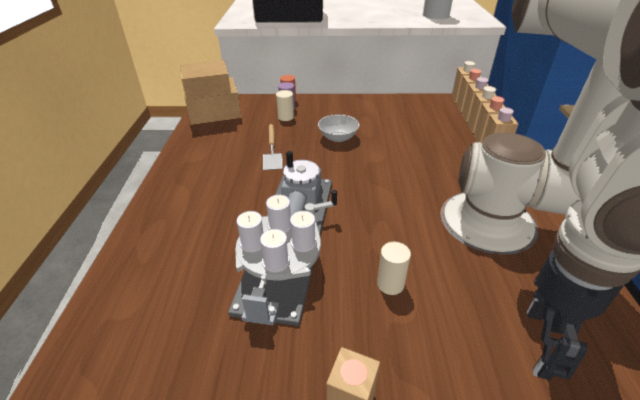

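View pics/top0.png

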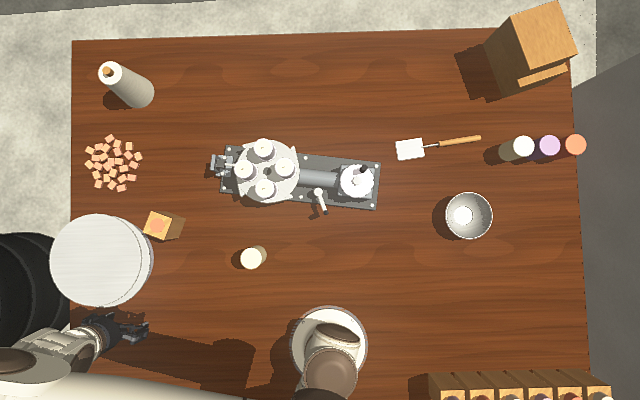

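The side view shows the wheel at about (301,170), the handle at (290,159) and the clamp knob at (334,198). In the top view the wheel is at about (357,180) and the knob at about (322,210). I'll zoom in.

```bash
cat > h.py <<'E'
import numpy as np, cv2
from workcell import bot, viewer
def ray(n,u,v):
    c=viewer.calibration(n);T=np.array(c['T'])
    d=T[:3,:3]@np.array([(u-c['cx'])/c['fx'],(v-c['cy'])/c['fy'],1.]);return T[:3,3],d
def onz(n,u,v,z):
    o,d=ray(n,u,v);return o+d*(z-o[2])/d[2]
def proj(n,p):
    c=viewer.calibration(n);T=np.array(c['T']);q=T[:3,:3].T@(np.array(p)-T[:3,3]);return c['fx']*q[0]/q[2]+c['cx'],c['fy']*q[1]/q[2]+c['cy']
def tri(u1,v1,u2,v2):
    a,d=ray('side',u1,v1);b,e=ray('top',u2,v2)
    s=np.linalg.lstsq(np.c_[d,-e],b-a,rcond=None)[0];p=a+s[0]*d;q=b+s[1]*e
    return (p+q)/2,np.linalg.norm(p-q)
E
python3 - <<'E'
import cv2
a=cv2.imread('pics/top0.png')[130:225,200:395];cv2.imwrite('pics/topz.png',cv2.resize(a,None,fx=4,fy=4,interpolation=2))
a=cv2.imread('pics/side0.png')[140:330,215:355];cv2.imwrite('pics/sidez.png',cv2.resize(a,None,fx=3,fy=3,interpolation=2))
E
```

```text
(no output)
```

View pics/topz.png

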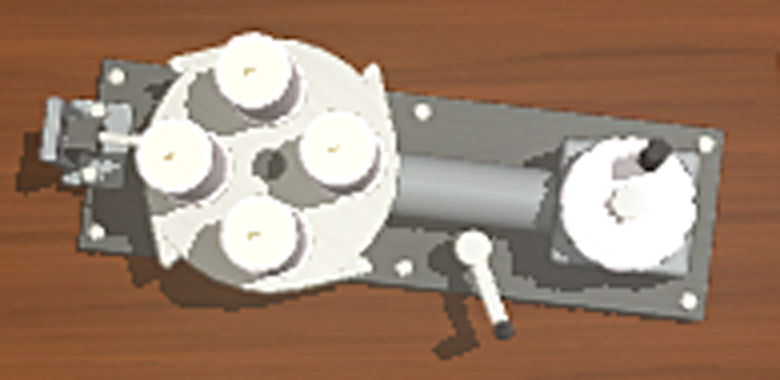

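View pics/sidez.png

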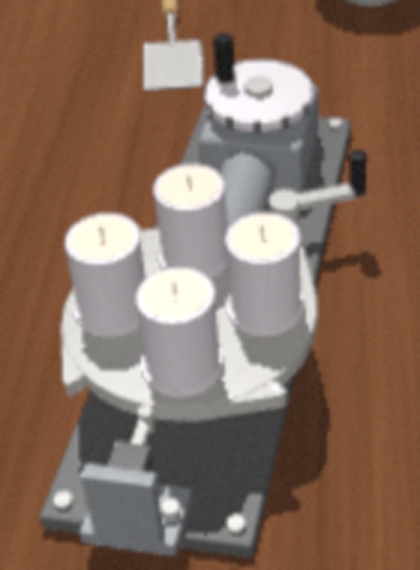

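Run:
```python
from h import *
import cv2
top=cv2.imread('pics/top0.png');side=cv2.imread('pics/side0.png')
f=lambda u,v:(200+(u+.5)/4-.5,130+(v+.5)/4-.5)
g=lambda u,v:(215+(u+.5)/3-.5,140+(v+.5)/3-.5)
B=np.array([onz('top',*f(*p),.019)[:2] for p in[(117,75),(97,232),(690,300),(707,145)]])
print(B, B.mean(0)); d=(B[0]+B[1]-B[2]-B[3]); d/=np.linalg.norm(d);print('ang of y axis',np.degrees(np.arctan2(d[1],d[0]))-90)
ex=np.array([d[1],-d[0]]);c=B.mean(0)
print('wheel pred',c-.15*d,'table',c+.13*d,'pawl',c+.237*d)
print('wheel hub top',onz('top',*f(628,200),.106))
print('bed ang')
# wheel mask
hsv=cv2.cvtColor(top,cv2.COLOR_BGR2HSV)
m=((hsv[...,2]>170)&(hsv[...,1]<60)).astype('uint8')
n,l,s,ce=cv2.connectedComponentsWithStats(m)
for i in range(1,n):
    if s[i,4]>30 and 195<ce[i][0]<400 and 120<ce[i][1]<220: print(s[i],ce[i])
cs,_=cv2.findContours((l==l[int(185),int(357)]).astype('uint8'),cv2.RETR_EXTERNAL,cv2.CHAIN_APPROX_NONE)
(p,r)=cv2.minEnclosingCircle(cs[0]);print('wheel circ',p,r,onz('top',*p,.1))
print('handle tri top',tri(*g(223,42),*f(657,150)))
print('handle top@.147',onz('top',*f(657,150),.147),onz('side',*g(223,42),.147))
print('knob tri',tri(*g(357,156),*f(504,329)),onz('top',*f(504,329),.099))
print('pivot',onz('top',*f(473,249),.064))
print('wheel side',onz('side',*g(258,86),.106))
```

```text
[[ 0.65555914  0.31000202]
 [ 0.52557138  0.32866502]
 [ 0.45501108 -0.15729784]
 [ 0.58246022 -0.17608932]] [0.55465045 0.07631997]
ang of y axis -8.406849672043975
wheel pred [ 0.53272026 -0.07206826] table [0.57365662 0.2049231 ] pawl [0.58930016 0.31077337]
wheel hub top [ 0.52997985 -0.10056355  0.106     ]
bed ang
[ 219  138  118   65 2996] [272.3518024  170.19425901]
[211 155   4  15  46] [212.5 162. ]
[340 164  35  34 914] [356.97702407 181.21881838]
[314 188  13  23 125] [319.92 197.04]
wheel circ (356.5, 181.0) 21.59292221069336 [ 0.52635979 -0.10063761  0.1       ]
handle tri top (array([ 0.56072758, -0.11977447,  0.14185606]), np.float64(0.004352826251273236))
handle top@.147 [ 0.56222663 -0.11912832  0.147     ] [ 0.55764039 -0.11136804  0.147     ]
knob tri (array([ 0.43319429, -0.00280193,  0.09623563]), np.float64(0.002314901295850973)) [ 0.43430014 -0.00280748  0.099     ]
pivot [0.49900253 0.01925699 0.064     ]
wheel side [ 0.52541582 -0.09797596  0.106     ]
```

```bash
cat >> h.py <<'E'
from scipy.spatial.transform import Rotation as R
def plan(p0,yaw0,pts,yaws,op):
    """pts world per row; tool down; returns rows rounded, correcting rounding"""
    p=np.array(p0,float);yw=yaw0;rows=[]
    for t,y1 in zip(pts,yaws):
        M=R.from_euler('xyz',[180,0,yw],degrees=True).as_matrix()
        s=np.clip(np.round(M.T@(np.array(t)-p)/.06,2),-1,1);w=np.clip(round(-(y1-yw)/6,2),-1,1)
        p=p+M@s*.06;yw=yw-6*w
        rows.append([op,[float(x) for x in s],[0,0,float(w)]])
    print(str(rows).replace(' ','').replace('0.','.')); print('end',p.round(4),round(yw,2)); return rows
E
python3 - <<'E'
from h import *
o=bot.get_obs();p0=np.array([.16,.526,.231])
A=np.array([.36,.2,.275]);n=12
pts=[p0+(A-p0)*i/12 for i in range(1,13)];
plan(p0,163.109,pts,[163.109-6.09*i for i in range(1,13)],1)
f=lambda u,v:(200+(u+.5)/4-.5,130+(v+.5)/4-.5)
d=np.array([.1462,.9893]);W=np.array([.5265,-.0995]);T=W+.28*d;P=T+.107*d
ang=lambda q:np.degrees(np.arctan2(*(q-T)[::-1]))
print('T',T,onz('top',*f(270,163),.09))
for c in[(180,60),(375,70),(365,268),(165,255),(395,190),(170,66)]:
    q=onz('top',*f(*c),.084)[:2];print(c,q,np.linalg.norm(q-T),ang(P)-ang(q))
for n,(u,v) in dict(candle=(250,258),bowl=(468,215),block=(157,225)).items():print(n,onz('top',u,v,.1))
top=cv2.imread('pics/top0.png')[130:210,208:308];cv2.imwrite('pics/tt.png',cv2.resize(top,None,fx=7,fy=7,interpolation=2))
E
```

```text
[[1,[-.4,-.35,-.06],[0,0,1.0]],[1,[-.43,-.31,-.06],[0,0,1.0]],[1,[-.46,-.26,-.06],[0,0,1.0]],[1,[-.49,-.22,-.06],[0,0,1.0]],[1,[-.51,-.16,-.07],[0,0,1.0]],[1,[-.52,-.1,-.06],[0,0,1.0]],[1,[-.52,-.06,-.06],[0,0,1.0]],[1,[-.54,.01,-.06],[0,0,1.0]],[1,[-.52,.06,-.06],[0,0,1.0]],[1,[-.52,.11,-.06],[0,0,1.0]],[1,[-.51,.17,-.06],[0,0,1.0]],[1,[-.48,.22,-.06],[0,0,1.0]]]
end [0.3601 0.2    0.2748] 91.11
T [0.567436 0.177504] [0.56887309 0.17501874 0.09      ]
(180, 60) [0.65310733 0.24470915] 0.10888576298816408 43.48107530196035
(375, 70) [0.6405223  0.09185553] 0.11259337075161849 131.1185249629757
(365, 268) [0.48524467 0.10368494] 0.11047473828575044 219.66542176992579
(165, 255) [0.50005149 0.25931317] 0.10598779757242019 -47.88397109214834
(395, 190) [0.5455363  0.07869897] 0.10120291422669843 184.09092207973453
(170, 66) [0.64859409 0.25265158] 0.1106064831933883 38.79574210008762
candle [0.30073705 0.23177229 0.1       ]
bowl [ 0.41181685 -0.4375418   0.1       ]
block [0.40943739 0.51488659 0.1       ]
```

View pics/tt.png

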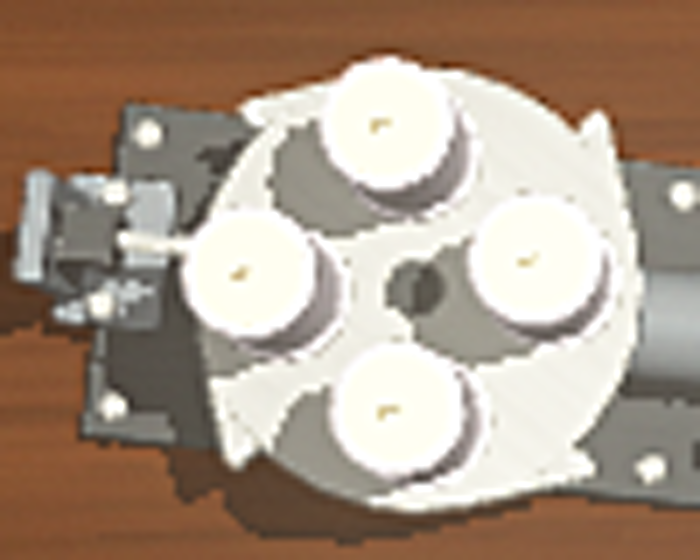

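Call:
arm_command --motion '[[1,[-0.4,-0.35,-0.06],[0,0,1.0]],[1,[-0.43,-0.31,-0.06],[0,0,1.0]],[1,[-0.46,-0.26,-0.06],[0,0,1.0]],[1,[-0.49,-0.22,-0.06],[0,0,1.0]],[1,[-0.51,-0.16,-0.07],[0,0,1.0]],[1,[-0.52,-0.1,-0.06],[0,0,1.0]],[1,[-0.52,-0.06,-0.06],[0,0,1.0]],[1,[-0.54,0.01,-0.06],[0,0,1.0]],[1,[-0.52,0.06,-0.06],[0,0,1.0]],[1,[-0.52,0.11,-0.06],[0,0,1.0]],[1,[-0.51,0.17,-0.06],[0,0,1.0]],[1,[-0.48,0.22,-0.06],[0,0,1.0]]]'

```text
time: 1.6
ee_pos: [0.3602, 0.1993, 0.275]
tcp_rot: [-180.0, 0.0, 90.9]
wrist_force: [-0.3, 0.1, -0.7]
opening: 0.0852
```

Run:
```python
from h import *
o=bot.get_obs();print(o['time'],o['ee_pos'],o['tcp_rot'],o['q'])
p0=np.array([.3601,.2,.2748]);A=np.array([.561,-.1177,.2])
plan(p0,91.109,[p0+(A-p0)*i/8 for i in range(1,9)],[90]*8,1)
```

```text
1.6 [0.36022494 0.19925548 0.27497283] [-1.79983036e+02  9.35982155e-03  9.09111270e+01] [ 2.89490156e+01 -1.24640070e+01 -1.50444844e+00  1.00978931e+02
 -2.87234781e-04  1.18037890e+02]
[[1,[-.67,.41,.16],[0,0,.18]],[1,[-.66,.41,.15],[0,0,.0]],[1,[-.66,.42,.16],[0,0,.0]],[1,[-.67,.42,.15],[0,0,.0]],[1,[-.66,.42,.16],[0,0,.0]],[1,[-.66,.42,.15],[0,0,.0]],[1,[-.66,.41,.16],[0,0,.0]],[1,[-.66,.42,.16],[0,0,.0]]]
end [ 0.5608 -0.1174  0.1998] 90.03
```

Call:
arm_command --motion '[[1,[-0.67,0.41,0.16],[0,0,0.18]],[1,[-0.66,0.41,0.15],[0,0,0]],[1,[-0.66,0.42,0.16],[0,0,0]],[1,[-0.67,0.42,0.15],[0,0,0]],[1,[-0.66,0.42,0.16],[0,0,0]],[1,[-0.66,0.42,0.15],[0,0,0]],[1,[-0.66,0.41,0.16],[0,0,0]],[1,[-0.66,0.42,0.16],[0,0,0]],[1,[0,0,0],[0,0,0]]]'

```text
time: 2.72
ee_pos: [0.5609, -0.1194, 0.1977]
tcp_rot: [-179.8, -0.0, 89.9]
wrist_force: [-0.3, 0.6, -0.2]
opening: 0.0856
```

Run:
```python
from h import *
import cv2
o=bot.get_obs();print(o['time'],o['ee_pos'],o['tcp_rot'],o['q'],o['wrist_force'])
a=viewer.camera('side')[120:240,230:390];cv2.imwrite('pics/s1.png',cv2.resize(a,None,fx=4,fy=4,interpolation=2))
```

```text
2.725 [ 0.56093596 -0.11943605  0.19765301] [-1.79811748e+02 -2.30505265e-02  8.98611771e+01] [-1.20120372e+01  7.84724714e+00  9.47082401e+00  9.18125439e+01
 -1.61749183e-02  7.81267745e+01] [-0.33017757  0.62873096 -0.18597415]
```

View pics/s1.png

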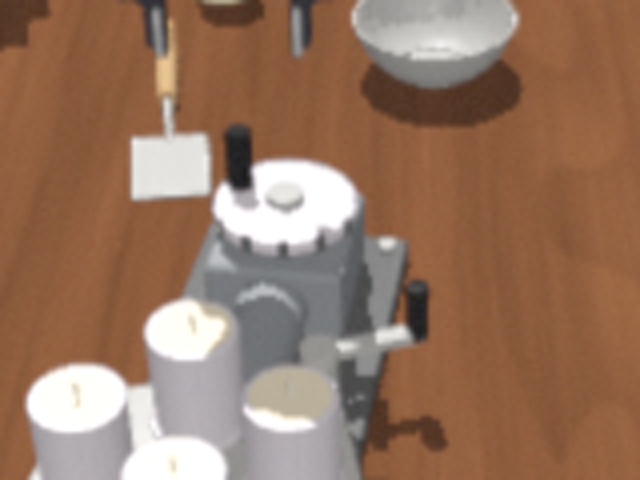

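Call:
arm_command --motion '[[1,[0,0,0.34],[0,0,0]],[1,[0,0,0.34],[0,0,0]],[1,[0,0,0.34],[0,0,0]],[1,[0,0,0.34],[0,0,0]],[1,[0,0,0],[0,0,0]]]' --newtons 40

```text
time: 3.4
ee_pos: [0.5595, -0.1161, 0.1175]
tcp_rot: [-179.9, -0.0, 90.1]
wrist_force: [0.7, -0.7, 0.1]
opening: 0.0855
```

Call:
arm_command --motion '[[0.35,[0,0,0],[0,0,0]],[0.3,[0,0,0],[0,0,0]],[0.15,[0,0,0],[0,0,0]],[0.1,[0,0,0],[0,0,0]],[0.1,[0,0,0],[0,0,0]]]' --newtons 40

```text
time: 4.03
ee_pos: [0.5603, -0.1172, 0.1191]
tcp_rot: [-180.0, 0.0, 90.0]
wrist_force: [-4.5, 0.0, 5.9]
opening: 0.0187
```

Run:
```python
from h import *
import cv2
o=bot.get_obs();print(o['time'],o['ee_pos'],o['tcp_rot'],o['wrist_force'],o['torque'],o['opening'])
a=viewer.camera('side')[120:240,230:390];cv2.imwrite('pics/s2.png',cv2.resize(a,None,fx=4,fy=4,interpolation=2))
```

```text
4.025 [ 0.56028903 -0.1172018   0.11912009] [-1.79991396e+02  6.10759792e-03  9.00230343e+01] [-4.47403716e+00  5.74527147e-03  5.86903242e+00] [0.08904536 0.86106406 0.00350107] 0.018672770566559024
```

View pics/s2.png

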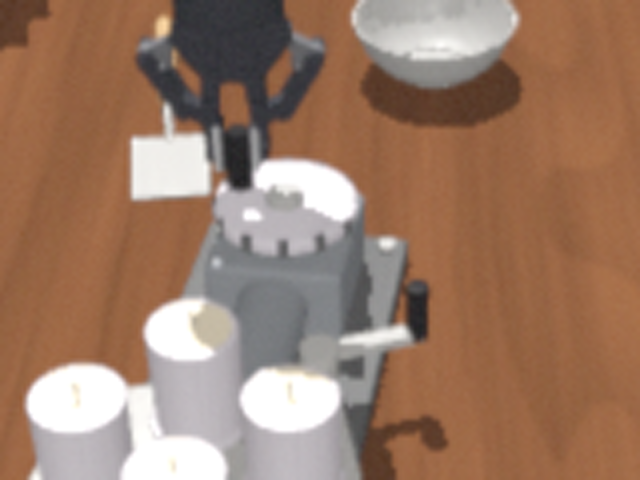

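```bash
cat >> h.py <<'E'
W=np.array([.5265,-.0995])
def circ(p0,phi0,steps,op=.1,W=W,r=.038,z=.118):
    ph=np.radians(phi0+np.cumsum(steps))
    pts=[[W[0]+r*np.cos(a),W[1]+r*np.sin(a),z] for a in ph]
    print('phi end',np.degrees(ph[-1]));return plan(p0,90,pts,[90]*len(steps),op)
def st(W=W):
    o=bot.get_obs();p=o['ee_pos'][:2]-W;u=p/np.linalg.norm(p);t=np.array([u[1],-u[0]]);f=o['wrist_force'][:2]
    print('t%.2f'%o['time'],'p',o['ee_pos'].round(4),'r %.4f phi %.1f'%(np.linalg.norm(p),np.degrees(np.arctan2(p[1],p[0]))),'F',o['wrist_force'].round(1),'rad %.1f cw %.1f'%(f@u,f@t),'op %.4f'%o['opening'])
E
python3 - <<'E'
from h import *
st()
circ([.5608,-.1174,.118],-27.2,[-8]*2+[-16]*10)
E
```

```text
t4.08 p [ 0.5603 -0.1172  0.1191] r 0.0382 phi -27.7 F [-4.2  0.   5.4] rad -3.7 cw 1.9 op 0.0185
phi end -203.2
[[.1,[-.07,-.05,-.0],[0,0,.0]],[.1,[-.07,-.06,-.0],[0,0,-.0]],[.1,[-.11,-.14,-.0],[0,0,-.0]],[.1,[-.06,-.16,-.0],[0,0,-.0]],[.1,[-.02,-.17,-.0],[0,0,-.0]],[.1,[.02,-.18,-.0],[0,0,-.0]],[.1,[.08,-.16,-.0],[0,0,-.0]],[.1,[.11,-.13,-.0],[0,0,-.0]],[.1,[.15,-.1,-.0],[0,0,-.0]],[.1,[.17,-.05,-.0],[0,0,-.0]],[.1,[.18,-.0,-.0],[0,0,-.0]],[.1,[.17,.05,.0],[0,0,-.0]]]
end [ 0.4918 -0.0844  0.118 ] 90.0
```

Call:
arm_command --motion '[[0.1,[-0.07,-0.05,0],[0,0,0]],[0.1,[-0.07,-0.06,0],[0,0,0]],[0.1,[-0.11,-0.14,0],[0,0,0]],[0.1,[-0.06,-0.16,0],[0,0,0]]]'

```text
time: 4.58
ee_pos: [0.5376, -0.1355, 0.1192]
tcp_rot: [179.8, -0.1, 90.1]
wrist_force: [6.8, 4.3, 0.8]
opening: 0.0187
```

```bash
python3 -c "
from h import *
st()"
```

```text
t4.58 p [ 0.5376 -0.1355  0.1192] r 0.0376 phi -72.9 F [6.8 4.3 0.8] rad -2.1 cw -7.8 op 0.0187
```

Call:
arm_command --motion '[[0.1,[-0.02,-0.17,0],[0,0,0]],[0.1,[0.02,-0.18,0],[0,0,0]],[0.1,[0.08,-0.16,0],[0,0,0]],[0.1,[0.11,-0.13,0],[0,0,0]],[0.1,[0.15,-0.1,0],[0,0,0]],[0.1,[0.17,-0.05,0],[0,0,0]],[0.1,[0.18,0,0],[0,0,0]],[0.1,[0.17,0.05,0],[0,0,0]]]'

```text
time: 5.58
ee_pos: [0.4914, -0.0852, 0.1191]
tcp_rot: [180.0, 0.2, 90.0]
wrist_force: [-2.7, -8.3, 3.3]
opening: 0.0188
```

```bash
python3 -c "
from h import *
st()
circ([.4918,-.0844,.118],-203.2,[-18]*12)"
```

```text
t5.58 p [ 0.4914 -0.0852  0.1191] r 0.0379 phi 157.9 F [-2.7 -8.3  3.3] rad -0.6 cw -8.7 op 0.0188
phi end -419.2
[[.1,[.17,.1,.0],[0,0,.0]],[.1,[.12,.15,.0],[0,0,-.0]],[.1,[.08,.19,.0],[0,0,-.0]],[.1,[.01,.2,.0],[0,0,-.0]],[.1,[-.05,.19,.0],[0,0,-.0]],[.1,[-.11,.17,.0],[0,0,-.0]],[.1,[-.15,.12,.0],[0,0,-.0]],[.1,[-.18,.08,.0],[0,0,-.0]],[.1,[-.2,.01,.0],[0,0,-.0]],[.1,[-.19,-.05,-.0],[0,0,-.0]],[.1,[-.17,-.11,-.0],[0,0,-.0]],[.1,[-.13,-.15,-.0],[0,0,-.0]]]
end [ 0.5458 -0.1324  0.118 ] 90.0
```

Call:
arm_command --motion '[[0.1,[0.17,0.1,0],[0,0,0]],[0.1,[0.12,0.15,0],[0,0,0]],[0.1,[0.08,0.19,0],[0,0,0]],[0.1,[0.01,0.2,0],[0,0,0]],[0.1,[-0.05,0.19,0],[0,0,0]],[0.1,[-0.11,0.17,0],[0,0,0]],[0.1,[-0.15,0.12,0],[0,0,0]],[0.1,[-0.18,0.08,0],[0,0,0]],[0.1,[-0.2,0.01,0],[0,0,0]],[0.1,[-0.19,-0.05,0],[0,0,0]],[0.1,[-0.17,-0.11,0],[0,0,0]],[0.1,[-0.13,-0.15,0],[0,0,0]]]'

```text
time: 7.08
ee_pos: [0.5469, -0.1315, 0.1191]
tcp_rot: [179.8, -0.1, 90.1]
wrist_force: [3.5, 10.0, 3.2]
opening: 0.0188
```

Run:
```python
from h import *
st()
top=viewer.camera('top');cv2.imwrite('pics/top1.png',top);top=top[130:210,208:308];cv2.imwrite('pics/tt1.png',cv2.resize(top,None,fx=7,fy=7,interpolation=2))
circ([.5458,-.1324,.118],-419.2,[-8]*12)
```

```text
t7.08 p [ 0.5469 -0.1315  0.1191] r 0.0379 phi -57.5 F [ 3.5 10.   3.2] rad -6.5 cw -8.3 op 0.0188
phi end -515.2
[[.1,[-.04,-.08,-.0],[0,0,.0]],[.1,[-.02,-.08,-.0],[0,0,-.0]],[.1,[-.02,-.09,-.0],[0,0,-.0]],[.1,[-.0,-.08,-.0],[0,0,-.0]],[.1,[.0,-.09,-.0],[0,0,-.0]],[.1,[.02,-.09,-.0],[0,0,-.0]],[.1,[.04,-.08,-.0],[0,0,-.0]],[.1,[.04,-.08,-.0],[0,0,-.0]],[.1,[.05,-.07,-.0],[0,0,-.0]],[.1,[.06,-.06,-.0],[0,0,-.0]],[.1,[.08,-.05,-.0],[0,0,-.0]],[.1,[.07,-.05,-.0],[0,0,-.0]]]
end [ 0.4918 -0.1156  0.118 ] 90.0
```

View pics/tt1.png

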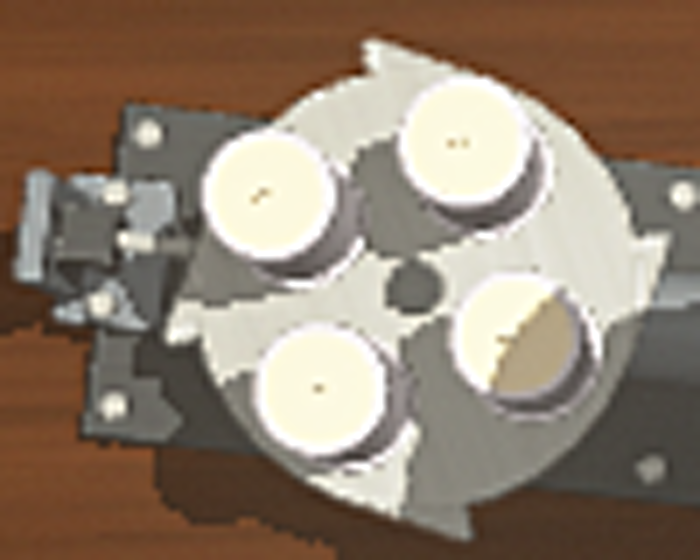

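Call:
arm_command --motion '[[0.1,[-0.04,-0.08,0],[0,0,0]],[0.1,[-0.02,-0.08,0],[0,0,0]],[0.1,[-0.02,-0.09,0],[0,0,0]],[0.1,[0,-0.08,0],[0,0,0]],[0.1,[0,-0.09,0],[0,0,0]],[0.1,[0.02,-0.09,0],[0,0,0]],[0.1,[0.04,-0.08,0],[0,0,0]],[0.1,[0.04,-0.08,0],[0,0,0]],[0.1,[0.05,-0.07,0],[0,0,0]],[0.1,[0.06,-0.06,0],[0,0,0]],[0.1,[0.08,-0.05,0],[0,0,0]],[0.1,[0.07,-0.05,0],[0,0,0]]]'

```text
time: 8.62
ee_pos: [0.493, -0.1164, 0.1192]
tcp_rot: [179.8, 0.1, 90.0]
wrist_force: [7.5, -5.1, -1.4]
opening: 0.0187
```

Run:
```python
from h import *
st()
circ([.4918,-.1156,.118],-515.2,[-8]*12)
```

```text
t8.62 p [ 0.493  -0.1164  0.1192] r 0.0375 phi -153.2 F [ 7.5 -5.1 -1.4] rad -4.4 cw -8.0 op 0.0187
phi end -611.2
[[.1,[.09,-.03,-.0],[0,0,.0]],[.1,[.08,-.02,-.0],[0,0,-.0]],[.1,[.09,-.0,-.0],[0,0,-.0]],[.1,[.09,-.0,-.0],[0,0,-.0]],[.1,[.08,.02,.0],[0,0,-.0]],[.1,[.09,.03,.0],[0,0,-.0]],[.1,[.08,.04,.0],[0,0,-.0]],[.1,[.07,.05,.0],[0,0,-.0]],[.1,[.06,.06,.0],[0,0,-.0]],[.1,[.06,.07,.0],[0,0,-.0]],[.1,[.04,.07,.0],[0,0,-.0]],[.1,[.04,.08,.0],[0,0,-.0]]]
end [ 0.514  -0.0634  0.118 ] 90.0
```

Call:
arm_command --motion '[[0.1,[0.09,-0.03,0],[0,0,0]],[0.1,[0.08,-0.02,0],[0,0,0]],[0.1,[0.09,0,0],[0,0,0]],[0.1,[0.09,0,0],[0,0,0]],[0.1,[0.08,0.02,0],[0,0,0]],[0.1,[0.09,0.03,0],[0,0,0]]]'

```text
time: 9.38
ee_pos: [0.4913, -0.0854, 0.1191]
tcp_rot: [-180.0, 0.2, 90.0]
wrist_force: [-3.3, -6.3, 4.1]
opening: 0.0185
```

Run:
```python
from h import *
st()
```

```text
t9.38 p [ 0.4913 -0.0854  0.1191] r 0.0379 phi 158.1 F [-3.3 -6.3  4.1] rad 0.7 cw -7.1 op 0.0185
```

Call:
arm_command --motion '[[0.1,[0.08,0.04,0],[0,0,0]],[0.1,[0.07,0.05,0],[0,0,0]],[0.1,[0.06,0.06,0],[0,0,0]],[0.1,[0.06,0.07,0],[0,0,0]],[0.1,[0.04,0.07,0],[0,0,0]],[0.1,[0.04,0.08,0],[0,0,0]]]'

```text
time: 10.12
ee_pos: [0.5129, -0.0636, 0.1191]
tcp_rot: [-179.9, 0.1, 90.0]
wrist_force: [-7.5, -3.3, 8.4]
opening: 0.0185
```

Run:
```python
from h import *
st()
top=viewer.camera('top');cv2.imwrite('pics/top2.png',top);top=top[130:210,208:308];cv2.imwrite('pics/tt2.png',cv2.resize(top,None,fx=7,fy=7,interpolation=2))
circ([.514,-.0634,.118],-611.2,[-6]*12)
```

```text
t10.12 p [ 0.5129 -0.0636  0.1191] r 0.0384 phi 110.7 F [-7.5 -3.3  8.4] rad -0.4 cw -8.2 op 0.0185
phi end -683.2
[[.1,[.02,.07,.0],[0,0,.0]],[.1,[.01,.06,.0],[0,0,-.0]],[.1,[.0,.07,.0],[0,0,-.0]],[.1,[-.0,.07,.0],[0,0,-.0]],[.1,[-.01,.06,.0],[0,0,-.0]],[.1,[-.02,.07,.0],[0,0,-.0]],[.1,[-.02,.06,.0],[0,0,-.0]],[.1,[-.03,.06,.0],[0,0,-.0]],[.1,[-.03,.05,.0],[0,0,-.0]],[.1,[-.05,.06,.0],[0,0,-.0]],[.1,[-.04,.04,.0],[0,0,-.0]],[.1,[-.05,.05,.0],[0,0,-.0]]]
end [ 0.5572 -0.0766  0.118 ] 90.0
```

View pics/tt2.png

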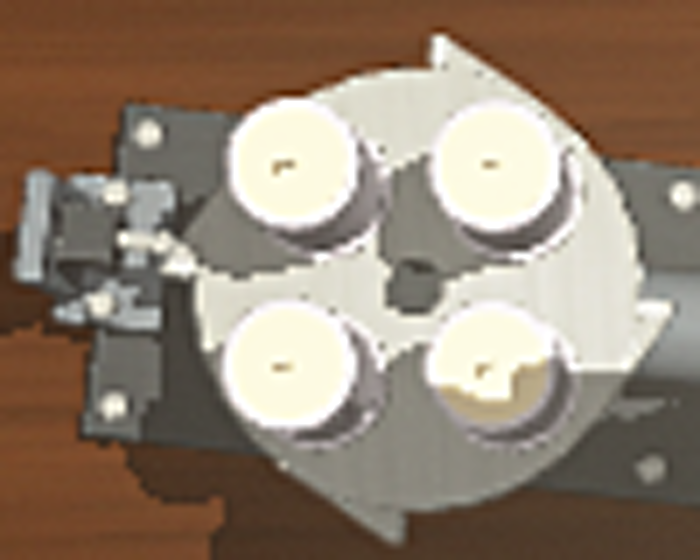

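Call:
arm_command --motion '[[0.1,[0.02,0.07,0],[0,0,0]],[0.1,[0.01,0.06,0],[0,0,0]],[0.1,[0,0.07,0],[0,0,0]],[0.1,[0,0.07,0],[0,0,0]],[0.1,[-0.01,0.06,0],[0,0,0]],[0.1,[-0.02,0.07,0],[0,0,0]]]'

```text
time: 10.92
ee_pos: [0.537, -0.0624, 0.1191]
tcp_rot: [-179.9, -0.1, 90.1]
wrist_force: [-7.1, 5.1, 7.9]
opening: 0.0188
```

Run:
```python
from h import *
st()
```

```text
t10.93 p [ 0.537  -0.0624  0.1191] r 0.0385 phi 74.2 F [-7.1  5.1  7.9] rad 3.0 cw -8.2 op 0.0188
```

Call:
arm_command --motion '[[0.1,[-0.02,0.06,0],[0,0,0]],[0.1,[-0.03,0.06,0],[0,0,0]],[0.1,[-0.03,0.05,0],[0,0,0]],[0.1,[-0.05,0.06,0],[0,0,0]],[0.1,[-0.04,0.04,0],[0,0,0]],[0.1,[-0.05,0.05,0],[0,0,0]]]'

```text
time: 11.68
ee_pos: [0.5567, -0.0753, 0.1191]
tcp_rot: [-180.0, -0.1, 90.1]
wrist_force: [-5.6, 5.9, 6.2]
opening: 0.0184
```

Run:
```python
from h import *
st()
top=viewer.camera('top');cv2.imwrite('pics/top3.png',top);top=top[140:190,208:268];cv2.imwrite('pics/tt3.png',cv2.resize(top,None,fx=12,fy=12,interpolation=2))
circ([.5572,-.0766,.118],-683.2,[-6]*12)
```

```text
t11.68 p [ 0.5567 -0.0753  0.1191] r 0.0386 phi 38.7 F [-5.6  5.9  6.2] rad -0.7 cw -8.1 op 0.0184
phi end -755.2
[[.1,[-.06,.03,.0],[0,0,.0]],[.1,[-.06,.03,.0],[0,0,-.0]],[.1,[-.06,.03,.0],[0,0,-.0]],[.1,[-.06,.02,.0],[0,0,-.0]],[.1,[-.07,.01,.0],[0,0,-.0]],[.1,[-.06,.0,.0],[0,0,-.0]],[.1,[-.07,-.0,-.0],[0,0,-.0]],[.1,[-.06,-.01,-.0],[0,0,-.0]],[.1,[-.07,-.02,-.0],[0,0,-.0]],[.1,[-.06,-.02,-.0],[0,0,-.0]],[.1,[-.06,-.03,-.0],[0,0,-.0]],[.1,[-.06,-.03,-.0],[0,0,-.0]]]
end [ 0.5578 -0.1216  0.118 ] 90.0
```

View pics/tt3.png

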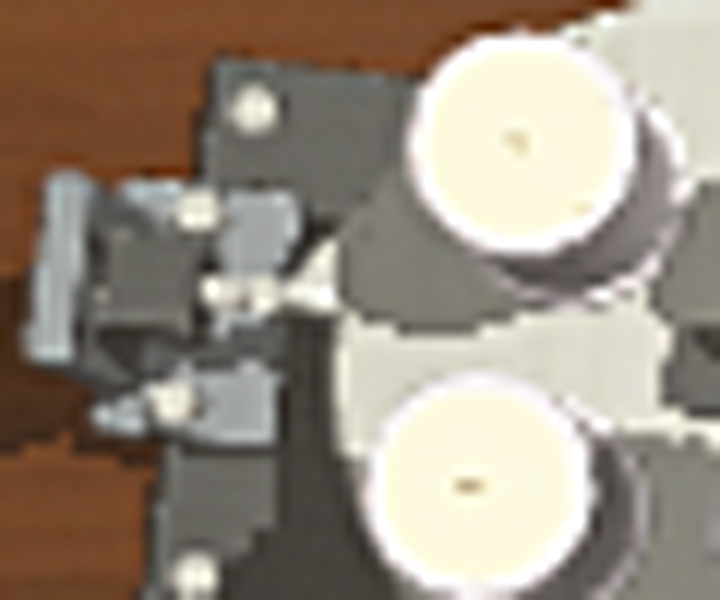

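Call:
arm_command --motion '[[0.1,[-0.06,0.03,0],[0,0,0]],[0.1,[-0.06,0.03,0],[0,0,0]],[0.1,[-0.06,0.03,0],[0,0,0]],[0.1,[-0.06,0.02,0],[0,0,0]]]'

```text
time: 12.22
ee_pos: [0.5637, -0.0896, 0.1191]
tcp_rot: [180.0, -0.1, 90.1]
wrist_force: [-3.9, 7.5, 6.9]
opening: 0.019
```

```bash
python3 -c "
from h import *
st()"
```

```text
t12.22 p [ 0.5637 -0.0896  0.1191] r 0.0385 phi 14.9 F [-3.9  7.5  6.9] rad -1.8 cw -8.2 op 0.0190
```

Call:
arm_command --motion '[[0.1,[-0.07,0.01,0],[0,0,0]],[0.1,[-0.06,0,0],[0,0,0]],[0.1,[-0.07,0,0],[0,0,0]],[0.1,[-0.06,-0.01,0],[0,0,0]]]'

```text
time: 12.72
ee_pos: [0.5643, -0.1052, 0.1191]
tcp_rot: [179.9, -0.1, 90.1]
wrist_force: [1.6, 7.8, 3.5]
opening: 0.0187
```

Run:
```python
from h import *
st()
top=viewer.camera('top');cv2.imwrite('pics/top4.png',top);top=top[140:190,208:268];cv2.imwrite('pics/tt4.png',cv2.resize(top,None,fx=12,fy=12,interpolation=2))
```

```text
t12.72 p [ 0.5643 -0.1052  0.1191] r 0.0383 phi -8.6 F [1.6 7.8 3.5] rad 0.5 cw -7.9 op 0.0187
```

View pics/tt4.png

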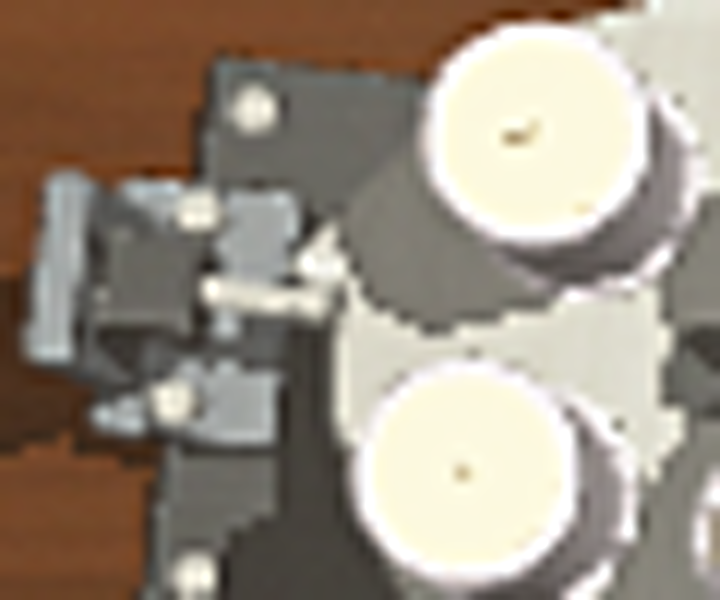

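The top view shows the roller extended at (320,300) with the tooth tip above it at (310,255), so the tooth has passed. I'll go slightly further to get a clean reverse drag baseline.

Call:
arm_command --motion '[[0.1,[-0.07,-0.02,0],[0,0,0]],[0.1,[-0.06,-0.02,0],[0,0,0]],[0.1,[-0.06,-0.03,0],[0,0,0]],[0.1,[-0.06,-0.03,0],[0,0,0]]]'

```text
time: 13.28
ee_pos: [0.5585, -0.1202, 0.1192]
tcp_rot: [179.9, -0.1, 90.1]
wrist_force: [1.8, 8.6, 4.5]
opening: 0.0187
```

```bash
python3 -c "
from h import *
st()
circ([.5578,-.1216,.118],-755.2,[3]*12)"
```

```text
t13.28 p [ 0.5585 -0.1202  0.1192] r 0.0381 phi -32.9 F [1.8 8.6 4.5] rad -3.2 cw -8.2 op 0.0187
phi end -719.2
[[.1,[.03,.01,.0],[0,0,.0]],[.1,[.03,.02,.0],[0,0,-.0]],[.1,[.03,.02,.0],[0,0,-.0]],[.1,[.03,.01,.0],[0,0,-.0]],[.1,[.03,.01,.0],[0,0,-.0]],[.1,[.03,.01,.0],[0,0,-.0]],[.1,[.03,.01,.0],[0,0,-.0]],[.1,[.04,.01,.0],[0,0,-.0]],[.1,[.03,.01,.0],[0,0,-.0]],[.1,[.03,-.0,-.0],[0,0,-.0]],[.1,[.03,.0,.0],[0,0,-.0]],[.1,[.04,.0,.0],[0,0,-.0]]]
end [ 0.5644 -0.0988  0.118 ] 90.0
```

Call:
arm_command --motion '[[0.1,[0.03,0.01,0],[0,0,0]],[0.1,[0.03,0.02,0],[0,0,0]],[0.1,[0.03,0.02,0],[0,0,0]],[0.1,[0.03,0.01,0],[0,0,0]]]'

```text
time: 13.78
ee_pos: [0.5611, -0.1155, 0.1191]
tcp_rot: [180.0, 0.2, 90.0]
wrist_force: [-3.5, -6.4, 4.7]
opening: 0.0185
```

```bash
python3 -c "
from h import *
st()"
```

```text
t13.78 p [ 0.5611 -0.1155  0.1191] r 0.0381 phi -24.8 F [-3.5 -6.4  4.7] rad -0.5 cw 7.3 op 0.0185
```

Call:
arm_command --motion '[[0.1,[0.03,0.01,0],[0,0,0]],[0.1,[0.03,0.01,0],[0,0,0]]]'

```text
time: 14.02
ee_pos: [0.5625, -0.112, 0.1191]
tcp_rot: [180.0, 0.2, 90.0]
wrist_force: [-1.5, -6.5, 4.4]
opening: 0.0188
```

```bash
python3 -c "
from h import *
st()"
```

```text
t14.03 p [ 0.5625 -0.112   0.1191] r 0.0381 phi -19.1 F [-1.5 -6.5  4.4] rad 0.7 cw 6.7 op 0.0188
```

Call:
arm_command --motion '[[0.1,[0.03,0.01,0],[0,0,0]]]'

```text
time: 14.15
ee_pos: [0.5631, -0.1102, 0.1191]
tcp_rot: [180.0, 0.2, 90.0]
wrist_force: [-2.5, -7.8, 4.9]
opening: 0.0188
```

```bash
python3 -c "
from h import *
st()"
```

```text
t14.15 p [ 0.5631 -0.1102  0.1191] r 0.0382 phi -16.3 F [-2.5 -7.8  4.9] rad -0.2 cw 8.2 op 0.0188
```

Call:
arm_command --motion '[[0.1,[0.03,0.01,0],[0,0,0]]]'

```text
time: 14.28
ee_pos: [0.5637, -0.1084, 0.1191]
tcp_rot: [180.0, 0.2, 90.0]
wrist_force: [-2.8, -6.6, 6.2]
opening: 0.0188
```

```bash
python3 -c "
from h import *
st()"
```

```text
t14.28 p [ 0.5637 -0.1084  0.1191] r 0.0382 phi -13.5 F [-2.8 -6.6  6.2] rad -1.2 cw 7.1 op 0.0188
```

Call:
arm_command --motion '[[0.1,[0.03,0.01,0],[0,0,0]]]'

```text
time: 14.4
ee_pos: [0.5641, -0.1066, 0.1191]
tcp_rot: [180.0, 0.2, 90.0]
wrist_force: [-4.3, -6.8, 5.2]
opening: 0.0188
```

```bash
python3 -c "
from h import *
st()"
```

```text
t14.40 p [ 0.5641 -0.1066  0.1191] r 0.0383 phi -10.6 F [-4.3 -6.8  5.2] rad -3.0 cw 7.5 op 0.0188
```

Call:
arm_command --motion '[[0.1,[0.03,0,0],[0,0,0]]]'

```text
time: 14.52
ee_pos: [0.5644, -0.1048, 0.1191]
tcp_rot: [180.0, 0.2, 90.0]
wrist_force: [-0.8, -8.4, 4.8]
opening: 0.0187
```

```bash
python3 -c "
from h import *
st()"
```

```text
t14.53 p [ 0.5644 -0.1048  0.1191] r 0.0383 phi -8.0 F [-0.8 -8.4  4.8] rad 0.4 cw 8.4 op 0.0187
```

Call:
arm_command --motion '[[0.1,[0.03,0,0],[0,0,0]]]'

```text
time: 14.65
ee_pos: [0.5646, -0.103, 0.1191]
tcp_rot: [179.9, 0.2, 90.0]
wrist_force: [0.6, -8.1, 4.8]
opening: 0.0188
```

```bash
python3 -c "
from h import *
st()"
```

```text
t14.65 p [ 0.5646 -0.103   0.1191] r 0.0382 phi -5.3 F [ 0.6 -8.1  4.8] rad 1.3 cw 8.1 op 0.0188
```

Call:
arm_command --motion '[[0.1,[0.03,0,0],[0,0,0]]]'

```text
time: 14.78
ee_pos: [0.5648, -0.1014, 0.1191]
tcp_rot: [179.9, 0.2, 90.0]
wrist_force: [1.0, -8.8, 3.1]
opening: 0.0185
```

```bash
python3 -c "
from h import *
st()"
```

```text
t14.78 p [ 0.5648 -0.1014  0.1191] r 0.0383 phi -2.8 F [ 1.  -8.8  3.1] rad 1.4 cw 8.7 op 0.0185
```

Call:
arm_command --motion '[[0.1,[0.03,0,0],[0,0,0]]]'

```text
time: 14.9
ee_pos: [0.5648, -0.0997, 0.1191]
tcp_rot: [179.9, 0.2, 90.0]
wrist_force: [1.5, -8.7, 2.8]
opening: 0.0185
```

Run:
```python
from h import *
st()
top=viewer.camera('top');cv2.imwrite('pics/top5.png',top);top=top[140:190,208:268];cv2.imwrite('pics/tt5.png',cv2.resize(top,None,fx=12,fy=12,interpolation=2))
st()
```

```text
t14.90 p [ 0.5648 -0.0997  0.1191] r 0.0383 phi -0.3 F [ 1.5 -8.7  2.8] rad 1.5 cw 8.7 op 0.0185
t14.95 p [ 0.5648 -0.0995  0.1191] r 0.0383 phi 0.0 F [ 0.7 -8.2  3.7] rad 0.7 cw 8.2 op 0.0184
```

View pics/tt5.png

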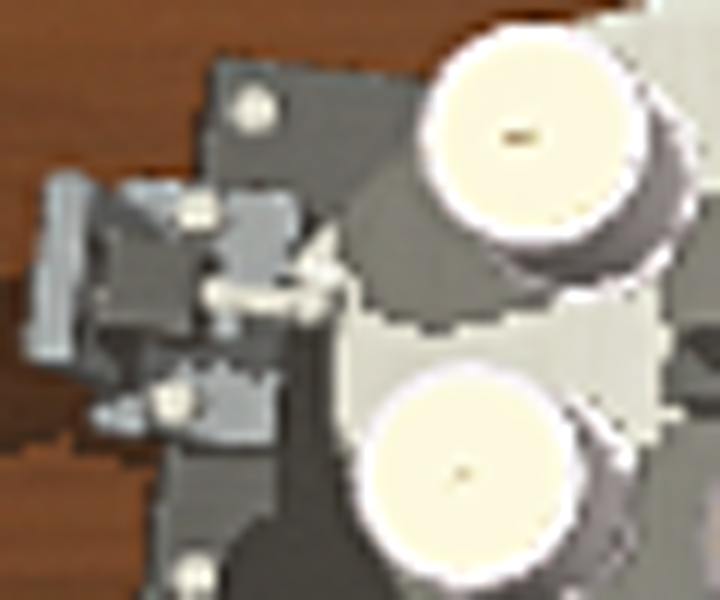

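Call:
arm_command --motion '[[0.1,[0.02,0,0],[0,0,0]]]'

```text
time: 15.08
ee_pos: [0.5648, -0.0986, 0.1191]
tcp_rot: [179.9, 0.2, 89.9]
wrist_force: [-0.0, -9.2, 4.7]
opening: 0.0188
```

```bash
python3 -c "
from h import *
st()"
```

```text
t15.07 p [ 0.5648 -0.0986  0.1191] r 0.0384 phi 1.4 F [-0.  -9.2  4.7] rad -0.2 cw 9.2 op 0.0188
```

Call:
arm_command --motion '[[0.1,[0.02,0,0],[0,0,0]]]'

```text
time: 15.2
ee_pos: [0.5648, -0.0975, 0.1191]
tcp_rot: [179.9, 0.2, 89.9]
wrist_force: [0.8, -9.8, 3.2]
opening: 0.0191
```

```bash
python3 -c "
from h import *
st()"
```

```text
t15.20 p [ 0.5648 -0.0975  0.1191] r 0.0384 phi 3.0 F [ 0.8 -9.8  3.2] rad 0.3 cw 9.9 op 0.0191
```

Call:
arm_command --motion '[[0.1,[0.02,0,0],[0,0,0]]]'

```text
time: 15.32
ee_pos: [0.5648, -0.0963, 0.1192]
tcp_rot: [179.9, 0.2, 89.9]
wrist_force: [0.6, -10.8, 4.1]
opening: 0.0183
```

```bash
python3 -c "
from h import *
st()"
```

```text
t15.32 p [ 0.5648 -0.0963  0.1192] r 0.0384 phi 4.7 F [  0.6 -10.8   4.1] rad -0.2 cw 10.8 op 0.0183
```

Call:
arm_command --motion '[[0.1,[0.02,0,0],[0,0,0]]]'

```text
time: 15.45
ee_pos: [0.5647, -0.0953, 0.1191]
tcp_rot: [179.9, 0.3, 89.9]
wrist_force: [-0.6, -11.1, 4.1]
opening: 0.0189
```

```bash
python3 -c "
from h import *
st()"
```

```text
t15.45 p [ 0.5647 -0.0953  0.1191] r 0.0384 phi 6.3 F [ -0.6 -11.1   4.1] rad -1.8 cw 11.0 op 0.0189
```

Call:
arm_command --motion '[[0.1,[0,0,0],[0,0,0]]]'

```text
time: 15.58
ee_pos: [0.5647, -0.0952, 0.1191]
tcp_rot: [179.9, 0.2, 89.9]
wrist_force: [0.0, -10.0, 4.2]
opening: 0.0188
```

```bash
python3 -c "
from h import *
st()"
```

```text
t15.57 p [ 0.5647 -0.0952  0.1191] r 0.0384 phi 6.5 F [  0.  -10.    4.2] rad -1.1 cw 10.0 op 0.0188
```

Call:
arm_command --motion '[[0.1,[0,0,0],[0,0,0]],[0.1,[0,0,0],[0,0,0]],[0.1,[0,0,0],[0,0,0]]]'

```text
time: 15.95
ee_pos: [0.5647, -0.0952, 0.1191]
tcp_rot: [179.9, 0.2, 89.9]
wrist_force: [0.9, -10.5, 4.1]
opening: 0.0188
```

```bash
python3 -c "
from h import *
st()"
```

```text
t15.95 p [ 0.5647 -0.0952  0.1191] r 0.0384 phi 6.5 F [  0.9 -10.5   4.1] rad -0.3 cw 10.5 op 0.0188
```

The force rose steadily by about 0.9 N per 1.2 mm step, which matches the pawl stiffness. I estimate 14–17 N at the tooth, so I'll release the handle and rise.

Call:
arm_command --motion '[[0.3,[0,0,0],[0,0,0]],[0.5,[0,0,0],[0,0,0]],[0.6,[0,0,0],[0,0,0]],[0.6,[0,0,0],[0,0,0]]]'

```text
time: 16.45
ee_pos: [0.5641, -0.093, 0.1183]
tcp_rot: [-180.0, -0.0, 90.0]
wrist_force: [-0.8, 0.0, -0.2]
opening: 0.0513
```

Call:
arm_command --motion '[[0.6,[0,0,-0.4],[0,0,0]],[0.6,[0,0,-0.6],[0,0,0]],[0.6,[0,0,-0.6],[0,0,0]],[0,[0,0,0],[0,0,0]]]'

```text
time: 16.95
ee_pos: [0.5652, -0.0932, 0.2176]
tcp_rot: [179.7, 0.0, 90.0]
wrist_force: [-0.2, 0.2, -0.0]
opening: 0.0341
```

Run:
```python
from h import *
st()
top=viewer.camera('top');cv2.imwrite('pics/top6.png',top);top=top[130:225,200:395];cv2.imwrite('pics/tt6.png',cv2.resize(top,None,fx=4,fy=4,interpolation=2))
a=viewer.camera('side')[120:240,230:390];cv2.imwrite('pics/s6.png',cv2.resize(a,None,fx=4,fy=4,interpolation=2))
```

```text
t16.95 p [ 0.5652 -0.0932  0.2176] r 0.0392 phi 9.2 F [-0.2  0.2 -0. ] rad -0.1 cw -0.2 op 0.0341
```

View pics/tt6.png

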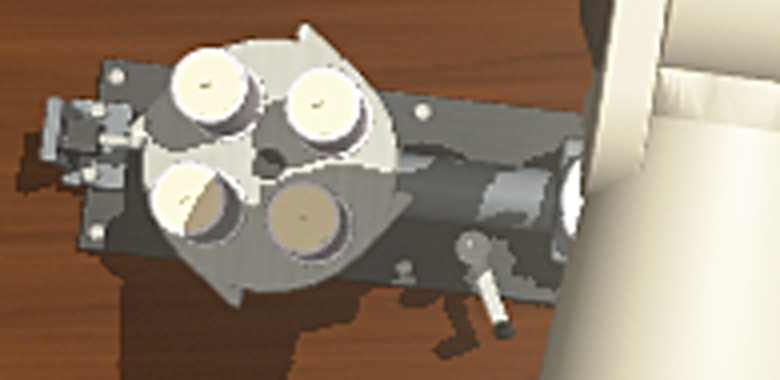

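View pics/s6.png

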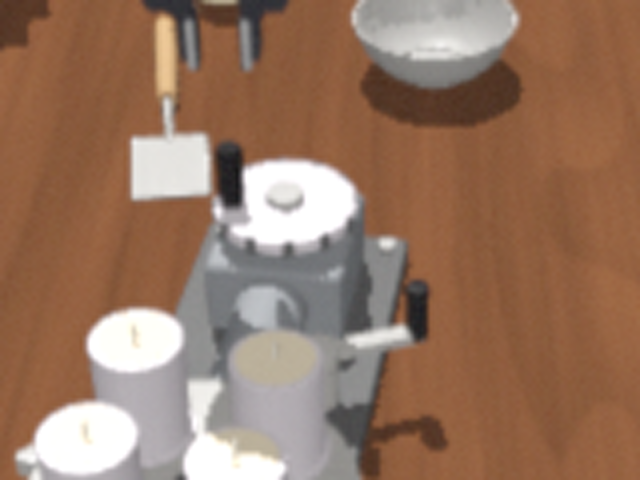

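The top view shows the roller against the tooth face, at about (140,130), and the clamp lever is still at its start with the knob at (505,330). Next I'll close the fingers and move behind the knob.

Run:
```python
from h import *
p0=np.array([.5644,-.0934,.214]);A=np.array([.4345,-.048,.19]);B=A.copy();B[2]=.074
plan(p0,90,[p0+(A-p0)*i/4 for i in range(1,5)]+[A+(B-A)*i/4 for i in range(1,5)],[90]*8,0)
```

```text
[[0,[.19,-.54,.1],[0,0,.0]],[0,[.19,-.54,.1],[0,0,-.0]],[0,[.19,-.54,.1],[0,0,-.0]],[0,[.19,-.55,.1],[0,0,-.0]],[0,[-.0,.0,.48],[0,0,-.0]],[0,[-.0,.0,.49],[0,0,-.0]],[0,[-.0,.0,.48],[0,0,-.0]],[0,[-.0,.0,.48],[0,0,-.0]]]
end [ 0.4342 -0.0478  0.0742] 90.0
```

Call:
arm_command --motion '[[0,[0.19,-0.54,0.1],[0,0,0]],[0,[0.19,-0.54,0.1],[0,0,0]],[0,[0.19,-0.54,0.1],[0,0,0]],[0,[0.19,-0.55,0.1],[0,0,0]],[0,[0,0,0],[0,0,0]]]'

```text
time: 17.68
ee_pos: [0.432, -0.0471, 0.1892]
tcp_rot: [-179.9, -0.0, 90.1]
wrist_force: [1.3, -0.6, 0.8]
opening: 0.0002
```

Run:
```python
from h import *
st()
a=viewer.camera('side')[120:240,230:390];cv2.imwrite('pics/s7.png',cv2.resize(a,None,fx=4,fy=4,interpolation=2))
piv=np.array([.499,.0193]);p0=[.4342,-.0478,.0742];pts=[]
for a in np.linspace(0,1.0,12):
    f=np.radians(-161.3)-a; k=piv+.07*np.array([np.cos(f),np.sin(f)]); pts.append([k[0],k[1]-.019,.0742])
print(np.array(pts).round(4))
plan(p0,90,pts,[90]*12,0)
```

```text
t17.68 p [ 0.432  -0.0471  0.1892] r 0.1081 phi 151.0 F [ 1.3 -0.6  0.8] rad -1.4 cw 0.1 op 0.0002
[[ 0.4327 -0.0221  0.0742]
 [ 0.4309 -0.016   0.0742]
 [ 0.4297 -0.0098  0.0742]
 [ 0.4291 -0.0035  0.0742]
 [ 0.429   0.0029  0.0742]
 [ 0.4296  0.0092  0.0742]
 [ 0.4307  0.0155  0.0742]
 [ 0.4323  0.0217  0.0742]
 [ 0.4346  0.0276  0.0742]
 [ 0.4373  0.0334  0.0742]
 [ 0.4406  0.0388  0.0742]
 [ 0.4443  0.044   0.0742]]
[[0,[.43,-.03,-.0],[0,0,.0]],[0,[.1,-.02,-.0],[0,0,-.0]],[0,[.1,-.02,-.0],[0,0,-.0]],[0,[.11,-.01,-.0],[0,0,-.0]],[0,[.11,-.01,-.0],[0,0,-.0]],[0,[.1,.01,.0],[0,0,-.0]],[0,[.11,.02,.0],[0,0,-.0]],[0,[.1,.03,.0],[0,0,-.0]],[0,[.1,.04,.0],[0,0,-.0]],[0,[.09,.04,.0],[0,0,-.0]],[0,[.09,.06,.0],[0,0,-.0]],[0,[.09,.06,.0],[0,0,-.0]]]
end [0.4444 0.044  0.0742] 90.0
```

View pics/s7.png

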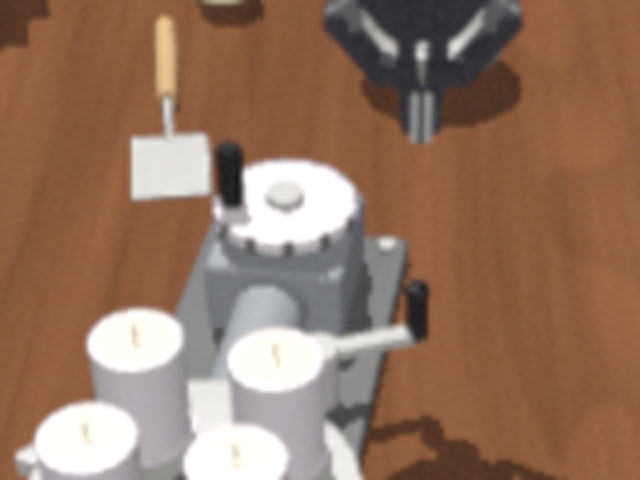

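The closed fingers at (421,120) line up in x with the knob at (418,310). I'll descend and start pushing.

Call:
arm_command --motion '[[0,[0,0,0.48],[0,0,0]],[0,[0,0,0.49],[0,0,0]],[0,[0,0,0.48],[0,0,0]],[0,[0,0,0.48],[0,0,0]],[0,[0,0,0],[0,0,0]]]'

```text
time: 18.35
ee_pos: [0.433, -0.0477, 0.0724]
tcp_rot: [-179.7, -0.0, 90.0]
wrist_force: [-0.2, -0.1, 0.1]
opening: 0.0
```

Call:
arm_command --motion '[[0,[0.2,-0.01,0],[0,0,0]],[0,[0.23,-0.02,0],[0,0,0]],[0,[0.1,-0.02,0],[0,0,0]],[0,[0.1,-0.02,0],[0,0,0]],[0,[0.11,-0.01,0],[0,0,0]]]'

```text
time: 18.98
ee_pos: [0.4291, -0.0029, 0.0749]
tcp_rot: [180.0, 0.0, 90.0]
wrist_force: [-0.9, -1.9, -0.1]
opening: -0.0002
```

Run:
```python
from h import *
st()
a=viewer.camera('side')[120:240,230:390];cv2.imwrite('pics/s8.png',cv2.resize(a,None,fx=4,fy=4,interpolation=2))
```

```text
t18.98 p [ 0.4291 -0.0029  0.0749] r 0.1372 phi 135.2 F [-0.9 -1.9 -0.1] rad -0.8 cw -2.0 op -0.0002
```

View pics/s8.png

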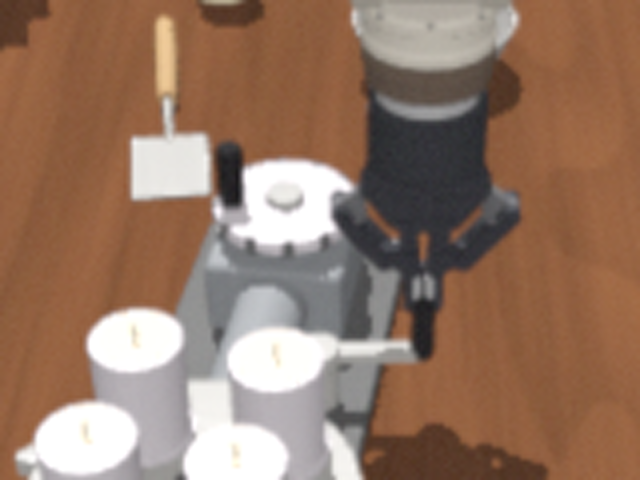

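The finger is pushing the knob at (423,320) with 2 N, and the lever is moving.

Call:
arm_command --motion '[[0,[0.11,-0.01,0],[0,0,0]],[0,[0.1,0.01,0],[0,0,0]],[0,[0.11,0.02,0],[0,0,0]],[0,[0.1,0.03,0],[0,0,0]],[0,[0.1,0.04,0],[0,0,0]]]'

```text
time: 19.65
ee_pos: [0.4346, 0.0284, 0.0746]
tcp_rot: [-180.0, -0.0, 90.0]
wrist_force: [-2.2, -2.4, 0.4]
opening: 0.0
```

Call:
arm_command --motion '[[0,[0.09,0.04,0],[0,0,0]],[0,[0.09,0.06,0],[0,0,0]],[0,[0.04,0.03,0],[0,0,0]]]'

```text
time: 20.02
ee_pos: [0.4426, 0.0415, 0.0747]
tcp_rot: [-180.0, -0.0, 90.0]
wrist_force: [-1.1, -1.2, -0.2]
opening: -0.0001
```

Run:
```python
from h import *
st()
a=viewer.camera('side')[140:260,230:390];cv2.imwrite('pics/s9.png',cv2.resize(a,None,fx=4,fy=4,interpolation=2))
```

```text
t20.02 p [0.4426 0.0415 0.0747] r 0.1641 phi 120.8 F [-1.1 -1.2 -0.2] rad -0.5 cw -1.6 op -0.0001
```

View pics/s9.png

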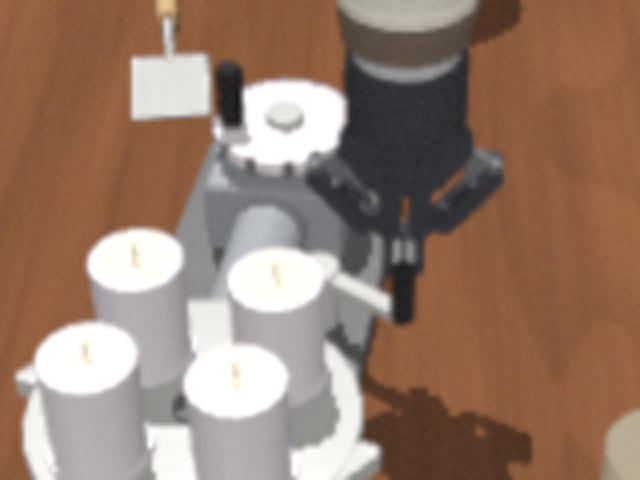

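Call:
arm_command --motion '[[0,[0.05,0.04,0],[0,0,0]],[0,[0.05,0.04,0],[0,0,0]]]'

```text
time: 20.32
ee_pos: [0.4451, 0.0439, 0.0744]
tcp_rot: [-179.8, 0.5, 89.9]
wrist_force: [-17.5, -33.1, 11.0]
opening: -0.0001
```

Call:
arm_command --motion '[[0,[0.04,0.04,0],[0,0,0]]]'

```text
time: 20.45
ee_pos: [0.4462, 0.0442, 0.0742]
tcp_rot: [-179.6, 0.8, 89.9]
wrist_force: [-26.8, -44.5, 16.0]
opening: -0.0004
```

At the end stop. Now I'll back off, lift and look.

Call:
arm_command --motion '[[0,[-0.2,-0.1,0],[0,0,0]],[0,[-0.3,0,0],[0,0,0]],[0,[-0.2,0,-0.4],[0,0,0]],[0,[0,0,-0.8],[0,0,0]],[0,[0,-0.5,-0.8],[0,0,0]],[0,[0,-0.8,-0.3],[0,0,0]],[0,[-0.5,-0.7,0],[0,0,0]],[0,[-0.5,-0.5,0],[0,0,0]],[0,[0,0,0],[0,0,0]]]'

```text
time: 21.58
ee_pos: [0.2927, -0.0535, 0.2134]
tcp_rot: [179.8, 0.0, 89.9]
wrist_force: [1.0, 0.5, 0.4]
opening: 0.0002
```

Run:
```python
from h import *
st()
top=viewer.camera('top');cv2.imwrite('pics/top9.png',top);top=top[130:225,200:395];cv2.imwrite('pics/tt9.png',cv2.resize(top,None,fx=4,fy=4,interpolation=2))
s=viewer.camera('side');cv2.imwrite('pics/side9.png',s)
f=lambda u,v:(200+(u+.5)/4-.5,130+(v+.5)/4-.5)
```

```text
t21.57 p [ 0.2927 -0.0535  0.2134] r 0.2383 phi 168.9 F [1.  0.5 0.4] rad -0.9 cw 0.7 op 0.0002
```

View pics/tt9.png

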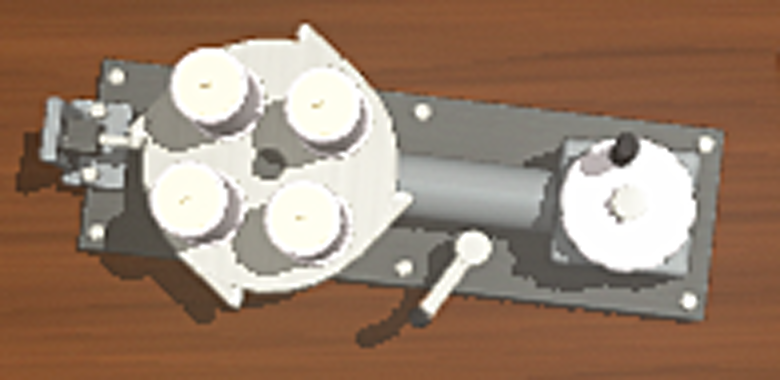

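View pics/side9.png

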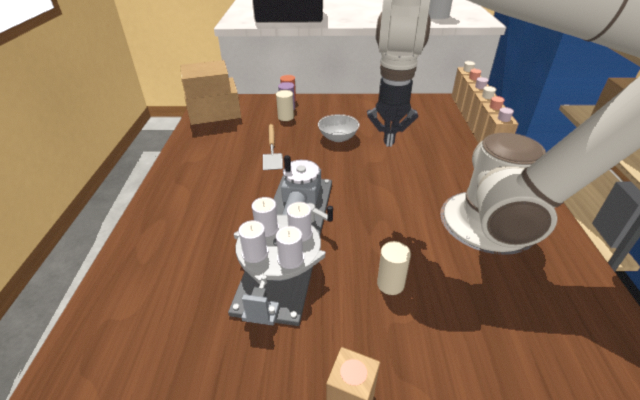

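Run:
```python
from h import *
f=lambda u,v:(200+(u+.5)/4-.5,130+(v+.5)/4-.5)
q=onz('top',*f(626,148),.147)[:2]-W
print(q,np.hypot(*q),np.degrees(np.arctan2(q[1],q[0])))
a=cv2.imread('pics/top6.png')[135:205,205:305].astype(int);b=cv2.imread('pics/top9.png')[135:205,205:305].astype(int)
t=cv2.imread('pics/top9.png')[140:190,208:268];cv2.imwrite('pics/z9.png',cv2.resize(t,None,fx=12,fy=12,interpolation=2))
o=bot.get_obs();print(o['qd'])
```

```text
[0.03790523 0.00320863] 0.03804079283809859 4.838482429880996
[ 1.39174949  1.35444732  0.36902805 -0.03616012 -0.0958721   0.31314006]
```

View pics/z9.png

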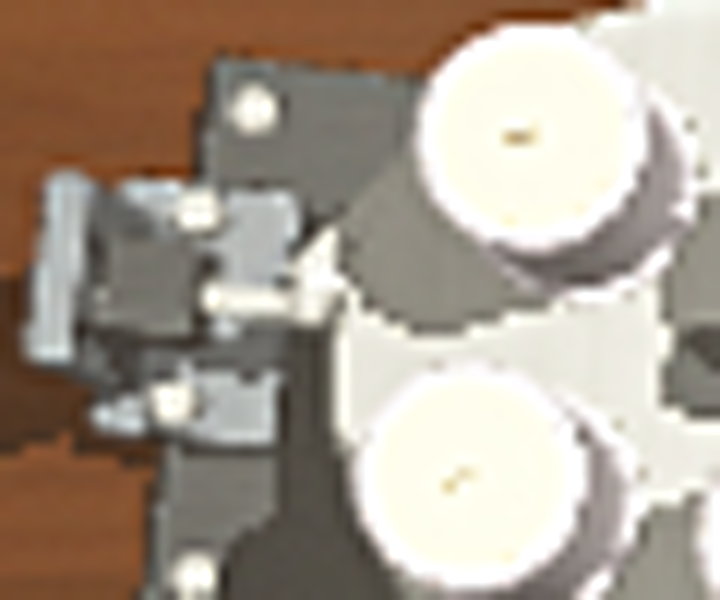

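The tooth face at about (315,265) rests against the roller at about (315,305). The handle reads 4.8° against 6.5° at release, which is within pixel error. Handing in.

```bash
python3 -c "
from h import *
print(bot.job_done());st()"
```

```text
the job is handed in; nothing more can be done
None
the job is handed in; nothing more can be done
```

The turntable is on its next station, seated on the pawl and clamped. I handed the job in at about 21.6 s of the 72 s allowed; the hand-in gives no verdict.

- **Winding on:** I gripped the handle and wound about two turns clockwise. The top camera then showed the tooth past the roller, and I went a little further to get a clean drag reading.
- **Seating:** Winding back freely took about 7.5 N at the handle, noisy by about ±0.7 N. On the tooth it climbed at the rate the pawl's stiffness predicts, and I stopped at about 11 N. That puts roughly 14–17 N on the tooth, against the 18 N target and the 5–30 N good range. Held still, the reading was 10–10.5 N, which would mean nearer 11–13 N, also in range. After letting go I could not measure the force again, only judge it from the pictures.
- **Clamp:** I pushed the lever to its end stop, where the force rose to about 54 N at the wrist. In the picture it has turned about 58° from where it started.
- **Last checks:**
  - The tooth face is against the roller.
  - The handle reads 4.8° by camera against 6.5° at release. I put that down to pixel error; if it really moved, it would be towards a few newtons less on the tooth.
  - The arm was clear of everything, with near-zero wrist force.
  - The bowl, candle, mould block and scraper look unmoved by eye. I did not measure their positions again.

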